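# Load a test cassette into the spring magazine

### The arm

A 6-joint arm with a two-finger parallel gripper is mounted at the origin on the work surface. World frame = base frame: x ahead of the robot, y to its left, z up, the work surface at z = 0. Lengths are in mm, angles in rad, forces in N, time in s.
With the tool pointing down it reaches from about 400 to 825 mm from the base axis. Payload 7 kg.
Tool frame: the origin (TCP) lies on the centre line of the jaws, within the pads' length; the fingertips stand 17 mm ahead of it and the grasp point (between the pads) lies 2 mm behind it; z points along the fingers, y is the line along which they close (so a half turn about z gives the same grasp; the last joint's range is limited). The gripper opens to 85 mm and grips with 20 to 120 N. Pads are 22 mm wide; open, the fingers measure 114 mm over their backs; the gripper's body (76 mm by 85 mm) begins 54 mm behind the grasp point. The pads swing forward as they close: fully open they stand 13 mm farther back than shut.
Start: joints at [-0.972, 0.359, 0.012, 0, -1.224, -0.288], TCP at [206.402, -642.646, 248.302] pointing down, gripper open.
Joint ranges: [-3.07, 3.07], [-1.43, 2.12], [-1.02, 1.25], [-3.03, 1.67], [-3.05, -0], [-3.03, 3.03]. Speed limits (rad/s): [2.39, 2.39, 3.01, 3.14, 3.14, 3.14].

### API

Orientations are given as a unit quaternion [x, y, z, w].
In Python, from rig import r, kin, vision, recognise, landmark_of, status gives the robot as it stands. Calls block until the motion is done:
- r.move_pose(position, orientation): joint-space move of the TCP to a pose.
- r.move_straight(position, rotation=None, vel=150, until_force=None): straight line of the TCP; rotation=None keeps the orientation; vel is the mean speed in mm/s. With until_force (N) it stops when the force on the tool has changed by that much, and returns True; else False.
- r.move_joints(angles): joint-space move.
- r.grip(opening, grip_force=None): finger opening in mm; grip_force is the grip in N (None keeps the last); returns when the fingers have stopped.
- r.sleep(seconds).
- kin.inverse_kinematics(position, orientation): joint angles nearest the present ones, or None.
- vision.read_camera(name): name is "side" or "top"; returns a dict with "image" (480x640x3 uint8, red, green, blue), "intrinsics" (3x3 intrinsics, pixels), "R" (3x3) and "t" (3): a world point X has camera coordinates R X + t. Camera axes: x right, y down, z forward; pixel columns grow to the right and rows downward; lengths in mm; the calibration is good to about 2 mm. A picture is of the moment at which its call begins. There is no depth.
A pose or a line that the arm cannot do raises r.PlanningError and nothing moves.
- r.sign_off(): hands the job in; it is judged then, once.
Trained networks look in the newest picture that a camera, given by its name, has taken for a name from the list of things; names that differ only in an ending like _2 or _b are one class to them, and where a whole thing is asked for, a point or a joint stands for the part that bears it (a point fixed in the world has none). Each returns a list of dicts, best first, with "conf" (0 to 1); they miss things now and then, are a little off and sometimes report something else, mostly with a low value. They report only what shows in the picture. A call takes as long as a camera call.
- recognise(label, camera): "point" ([row, column] in pixels, amid what is visible of it).
- landmark_of(label, camera): "point" ([row, column] in pixels: a listed point, or the origin of a listed thing).
Readings, each from a call of its own:
- status.current_time_s(): time.
- status.current_joints(): joint angles.
- status.current_qvel(): joint speeds.
- status.current_joint_torque(): joint torques, N m.
- status.current_ee_pos(): TCP position.
- status.current_eef_rot(): TCP orientation.
- status.current_contact_force(): force on the tool from outside, world axes, zero at the start.
- status.current_moment(): the same for the moment, N m.
- status.current_finger_gap(): finger opening in mm.
- status.current_gripper_force(): force on a finger pad.
Only numpy, scipy, OpenCV 4.12 (cv2) and the standard library are available. Lean on these libraries where they do the work, as an engineer would, in place of code of your own. Each camera call takes 0.05 s, during which the arm holds its last target. There are 200 camera calls.

### The job

Load the loose test cassette into the spring magazine: use it to press the stack down, slide it under the steel lip until it is fully home at the back wall, lying flat on top of the cassette already there and with its sample-well end sticking out of the mouth, and let go so that the spring holds it up against the lip. Do not knock or shift the tip rack, timer, dropper bottle or glove box.

Things in the scene. Friction and masses are not known exactly. Their poses are not given: they have to be found in the camera images.
- cassette: The loose test cassette to load: a flat white plastic slab 100 long (its x) x 44 wide (its y) x 14 thick (mm), about 45 g, lying flat on the bench. Origin at the centre of its underside, z up. A dark round sample well is at its +x end on the top face, a pale oblong window in the middle. It starts with its +x roughly away from the robot (within 40 degrees).
- cassette_well (a point): Centre of the loose cassette's round sample well, on its top face, 34 mm from the cassette's centre along its +x.
- loaded_cassette: An identical cassette already in the magazine, resting on the follower and held by the spring against the underside of the lip; origin at the centre of its underside, well at its +x end. At the start its origin is at about (52, 0, 34) mm in the magazine's frame.
- magazine: Dark anodised stack magazine fixed to the bench, 128 x 66 x 53 high (mm), mouth facing away from the robot within 25 degrees. Origin at bench height, at the foot of the back wall's inner face, midway between the cheeks; +x points level out of the mouth, z up. Back wall: x -12 to 0. Cheeks: 49 apart inside, 48 high, x 0 to 30, then flared outwards to x 45.
- mouth (a point): Point at (76, 0, 48) mm in the magazine's frame: underside centre of a new cassette laid on the loaded one with its rear end 6 mm clear of the lip, ready to press down. Beyond x = 45 there are only the 6 mm high base plate (to x = 116) and the follower below, so a cassette's long sides can be gripped there.
- home (a point): Point at (51, 0, 34) mm in the magazine's frame, where the new cassette's origin is when fully loaded (rear end at the back wall); the older one's is then at about (52, 0, 20) mm.
- lip_edge (a point): Middle of the lower front edge of the bright steel lip, at (20, 0, 48) mm in the magazine's frame. The lip is 5 mm thick and spans both cheeks from the back wall to x = 20. A cassette cannot go straight down under it: it comes down beyond x = 20, then moves in -x with its top below z = 48.
- follower (a joint): Travel of the spring follower that carries the stack, m: about 0 at the start (one cassette held against the lip), growing as it is pressed down; about 0.014 with two cassettes, stop at 0.022. Spring force about 4 N at 0 and 350 N/m more, so about 9 N at 0.014 and 12 N at the stop.
- follower_top (a point): Middle of the follower's upper face, at (54, 0, 34) mm in the magazine's frame when the joint reads 0, lower as it is pressed. The follower is a grey plate 108 x 30 mm with an 8 mm high toe at its mouth end (x = 105 to 108) that keeps the lowest cassette from sliding out.
- tip_rack: Bystander: orange pipette-tip rack 122 (x) x 82 (y) x 50 mm high, origin at the centre of its underside.
- timer: Bystander: flat white bench timer 62 x 62 x 16 mm, origin at the centre of its underside.
- dropper: Bystander: small dropper bottle, 32 mm across, 70 mm high, origin at the centre of its underside.
- glove_box: Bystander: carton of gloves 200 (x) x 100 (y) x 70 mm high, origin at the centre of its underside.

How it is judged (in metres and radians):
At the end, for the whole second after the job is handed in: Cassette released and at rest under the lip, flat (0.08 rad), well outwards, origin at x 45-58, y +-5, z 31.5-36.5 mm in the magazine, within 0.12 rad of its axis; the older one beneath it (x 42-62, y +-6, z below 23 mm), follower down over 11 mm (x of cassette in the frame of magazine between 0.045 and 0.058 m and y of cassette in the frame of magazine between -0.005 and 0.005 m and z of cassette in the frame of magazine between 0.0315 and 0.0365 m and angle between cassette's own z axis and vertical below 0.08 rad and angle between the x axis of cassette and the x axis of magazine, either way round below 0.12 rad and x of cassette_well in the frame of magazine above 0.07 m and x of loaded_cassette in the frame of magazine between 0.042 and 0.062 m and y of loaded_cassette in the frame of magazine between -0.006 and 0.006 m and z of loaded_cassette in the frame of magazine below 0.023 m and value of joint follower above 0.011 m and contact force between cassette and the fingers below 0.1 N and linear speed of cassette below 0.01 m/s); the robot touches nothing.
It fails at once if the tip rack is shifted by more than 20 mm or tipped (distance of tip_rack from where it was at the start of the episode above 0.02 m or angle between tip_rack's own z axis and vertical above 0.3 rad).
It fails at once if the timer is shifted by more than 20 mm or tipped (distance of timer from where it was at the start of the episode above 0.02 m or angle between timer's own z axis and vertical above 0.3 rad).
It fails at once if the dropper bottle is shifted by more than 20 mm or tipped (distance of dropper from where it was at the start of the episode above 0.02 m or angle between dropper's own z axis and vertical above 0.3 rad).
It fails at once if the glove box is shifted by more than 20 mm or tipped (distance of glove_box from where it was at the start of the episode above 0.02 m or angle between glove_box's own z axis and vertical above 0.3 rad).
It also fails if it takes over 38 s, if anything falls off the work surface, if the arm or the gripper's body presses on something with over 40 N, if the wrist force passes 120 N, or if a joint passes its speed limit or range.

## Working session

There is one attempt and no reset: what is moved stays moved. The work goes in short steps, each a Python script; the robot and the scene stay as the last script left them, time stands still between calls to the robot, and variables do not carry over. Pictures are saved under pics/ and viewed, at most 10 in all, crops included, and the job is handed in when it is done.

```bash
ls; mkdir -p pics; cat > h.py <<'E'
import numpy as np, cv2
from rig import r, kin, vision, recognise, landmark_of, status
def snap(n,f=None):
    c=vision.read_camera(n)
    if f: cv2.imwrite('pics/'+f,cv2.cvtColor(c['image'],cv2.COLOR_RGB2BGR))
    return c
def P(c): return np.array(c['intrinsics'])@np.c_[np.array(c['R']),np.array(c['t'])]
def proj(c,X):
    u=P(c)@np.append(X,1); return u[1]/u[2],u[0]/u[2]
def tri(ca,pa,cb,pb):
    X=cv2.triangulatePoints(P(ca),P(cb),np.float64(pa)[::-1].reshape(2,1),np.float64(pb)[::-1].reshape(2,1))
    return (X[:3]/X[3]).ravel()
def atz(c,p,z):
    M=P(c);H=np.c_[M[:,:2],M[:,2]*z+M[:,3]]
    q=np.linalg.solve(H,[p[1],p[0],1]);return q[:2]/q[2]
E
python3 - <<'E'
from h import *
cs={n:snap(n,n+'0.png') for n in('top','side')}
for n,c in cs.items(): print(n,np.round(-np.array(c['R']).T@np.array(c['t'])), np.round(c['intrinsics'],0).tolist())
for l in ['cassette','cassette_well','loaded_cassette','magazine','mouth','home','lip_edge','follower_top','tip_rack','timer','dropper','glove_box']:
    d={}
    for n in cs:
        d[n]=landmark_of(l,n); print(l,n,[(np.round(x['point']).tolist(),round(x['conf'],2)) for x in d[n][:3]])
    if d['top'] and d['side']: print('   ',np.round(tri(cs['top'],d['top'][0]['point'],cs['side'],d['side'][0]['point']),1))
print(status.current_time_s())
E
```

```text
pics
rig.py
top [ 519.  -13. 1033.] [[440.0, 0.0, 309.0], [0.0, 440.0, 241.0], [0.0, 0.0, 1.0]]
side [235. 956. 804.] [[542.0, 0.0, 322.0], [0.0, 542.0, 244.0], [0.0, 0.0, 1.0]]
cassette top [([282.0, 251.0], 0.93)]
cassette side [([312.0, 345.0], 0.77)]
    [482.2 130.   -9.3]
cassette_well top [([262.0, 252.0], 0.64), ([190.0, 323.0], 0.35)]
cassette_well side [([302.0, 330.0], 0.67), ([312.0, 342.0], 0.47)]
    [522.3 126.    2.7]
loaded_cassette top [([266.0, 250.0], 0.73), ([270.0, 387.0], 0.59), ([292.0, 382.0], 0.53)]
loaded_cassette side [([218.0, 376.0], 0.92)]
    [475.8  92.7 222. ]
magazine top [([291.0, 386.0], 0.78), ([270.0, 387.0], 0.55), ([281.0, 251.0], 0.23)]
magazine side [([232.0, 396.0], 0.95), ([216.0, 373.0], 0.24)]
    [ 458.4 -187.2    4.9]
mouth top [([260.0, 391.0], 0.75)]
mouth side []
home top [([274.0, 390.0], 0.96)]
home side []
lip_edge top [([283.0, 390.0], 0.61), ([270.0, 122.0], 0.49)]
lip_edge side [([217.0, 386.0], 0.78), ([280.0, 384.0], 0.73)]
    [ 483.6 -188.1   43. ]
follower_top top [([251.0, 481.0], 0.68)]
follower_top side [([218.0, 376.0], 0.57)]
    [ 571.4 -463.6 -151.2]
tip_rack top [([266.0, 123.0], 0.88)]
tip_rack side [([414.0, 275.0], 0.61)]
    [512.  430.2  -0.7]
timer top [([305.0, 301.0], 0.6), ([270.0, 388.0], 0.25)]
timer side [([278.0, 386.0], 0.76)]
    [427.1  11.2  12.4]
dropper top [([185.0, 321.0], 0.75)]
dropper side []
glove_box top [([253.0, 482.0], 0.55)]
glove_box side [([185.0, 379.0], 0.87)]
    [ 559.3 -408.3    1.3]
1.3
```

View pics/top0.png

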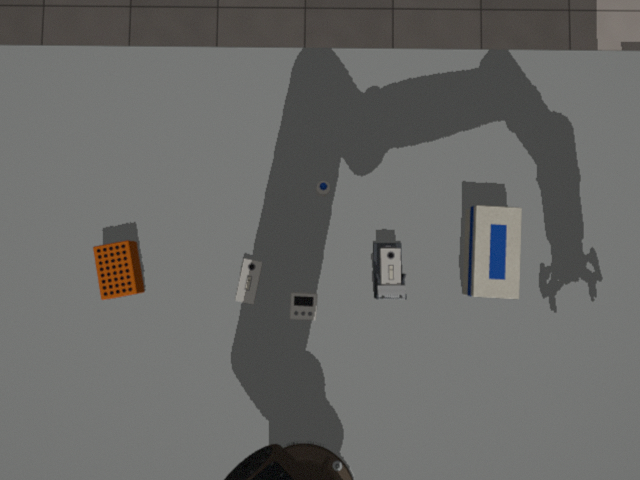

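View pics/side0.png

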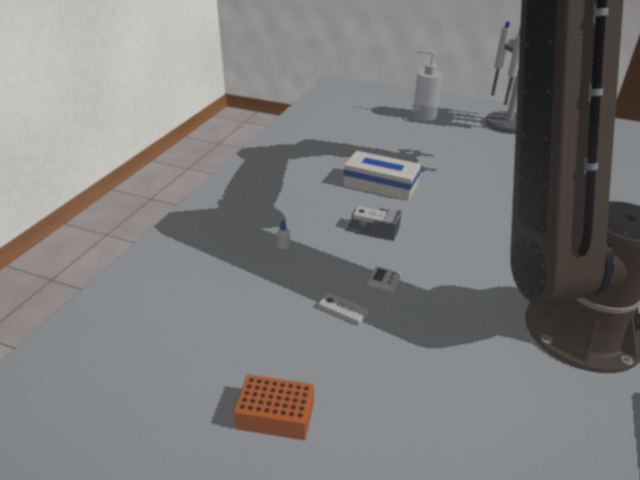

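```bash
python3 - <<'E'
import cv2,numpy as np
t=cv2.imread('pics/top0.png');s=cv2.imread('pics/side0.png')
a=cv2.resize(t[215:325,215:425],None,fx=3.8,fy=3.8,interpolation=cv2.INTER_CUBIC)[:, :800]
cv2.imwrite('pics/ta.png',a)
a=cv2.resize(s[190:350,300:450],None,fx=3.7,fy=3.7,interpolation=cv2.INTER_CUBIC)
cv2.imwrite('pics/sa.png',a)
E
```

```text
(no output)
```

View pics/ta.png

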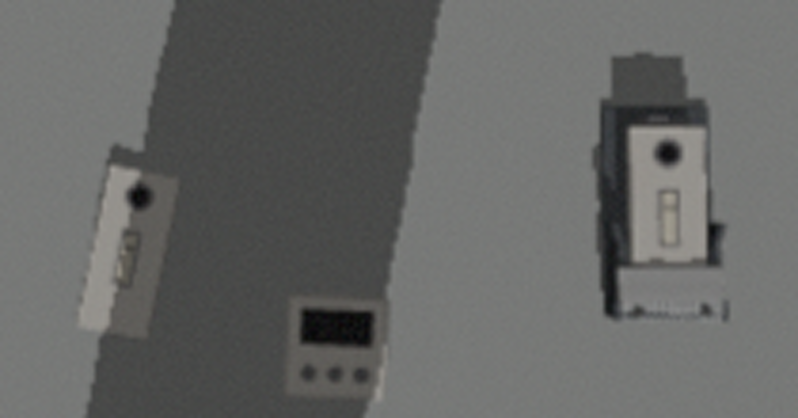

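View pics/sa.png

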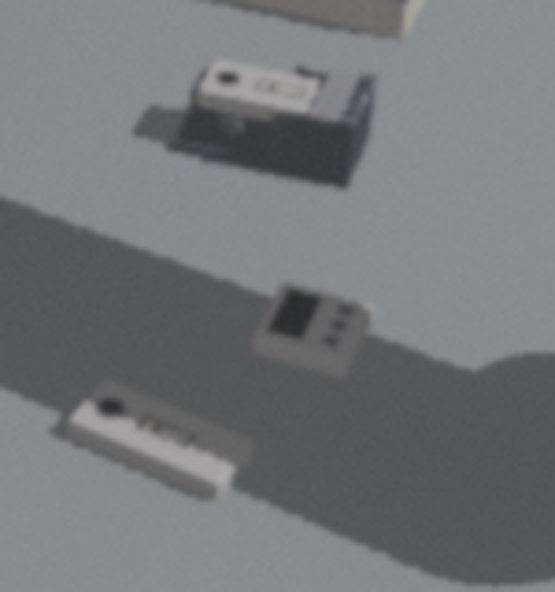

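The top view shows the cassette at about (row 282, col 248) with its well to the upper right. The magazine is at (272, 389), with its mouth towards +x and nearly straight. The timer at (306, 303) and the dropper at (187, 323) are both clear. Next I fit poses from the crop features.

```bash
cat > fit.py <<'E'
from h import *
from scipy.optimize import least_squares
def fit(cs,obs,x0,free=4):
    # obs: list of (cam, local point, (row,col))
    def pt(p,l):
        c,s=np.cos(p[3]),np.sin(p[3]); return np.array([p[0]+c*l[0]-s*l[1],p[1]+s*l[0]+c*l[1],p[2]+l[2]])
    f=lambda p:np.concatenate([np.subtract(proj(cs[n],pt(p,l)),q) for n,l,q in obs])
    s=least_squares(f,x0,loss='soft_l1',f_scale=0.7); return s.x,f(s.x).reshape(-1,2)
T=lambda u,v:((v+.5)/3.8+214.5,(u+.5)/3.8+214.5)
S=lambda u,v:((v+.5)/3.7+189.5,(u+.5)/3.7+299.5)
E
python3 - <<'E'
from fit import *
cs={n:snap(n) for n in('top','side')}
print(np.round(cs['top']['R'],3).tolist())
obs=[('top',(34,0,14),T(139,197)),('top',(0,0,14),T(127,259)),('top',(50,22,14),T(110,165)),('top',(50,-22,14),T(179,178)),('top',(-50,-22,14),T(148,338)),('top',(-50,22,14),T(80,328)),
('side',(34,0,14),S(111,406)),('side',(0,0,14),S(167,430)),('side',(50,22,14),S(72,411)),('side',(50,-22,14),S(107,383)),('side',(-50,-22,14),S(252,437)),('side',(-50,22,14),S(230,463))]
p,e=fit(cs,obs,[480,130,0,-.2]);print('cass',np.round(p,3));print(np.round(e,1).tolist())
# loaded cassette & lip in magazine frame
obs=[('top',(86,0,48),T(668,152)),('top',(52,0,48),T(669,217)),('top',(102,22,48),T(628,126)),('top',(102,-22,48),T(708,126)),
('top',(20,0,53),T(669,265)),('side',(86,0,48),S(228,77)),('side',(52,0,48),S(280,88)),('side',(102,22,48),S(197,94)),('side',(102,-22,48),S(213,62))]
p,e=fit(cs,obs,[450,-190,0,0]);print('mag',np.round(p,3));print(np.round(e,1).tolist())
for l in ['home','mouth','lip_edge','magazine','loaded_cassette','cassette','cassette_well']:
    print(l,np.round(np.concatenate([[*x['point'],x['conf']] for x in landmark_of(l,'top')] or [[]]),2),np.round(np.concatenate([[*x['point'],x['conf']] for x in landmark_of(l,'side')] or [[]]),2))
c,s=np.cos(p[3]),np.sin(p[3])
for n,l in dict(home=(51,0,34),mouth=(76,0,48),lip=(20,0,48),mag=(0,0,0),loaded=(52,0,34)).items():
    X=[p[0]+c*l[0],p[1]+s*l[0],p[2]+l[2]];print(n,np.round(proj(cs['top'],X),1),np.round(proj(cs['side'],X),1))
E
```

```text
[[0.013, -1.0, -0.007], [-0.998, -0.012, -0.058], [0.058, 0.008, -0.998]]
cass [ 4.83788e+02  1.33254e+02 -4.56000e-01 -1.58000e-01]
[[0.2, -0.0], [-1.6, 0.5], [0.2, -0.5], [0.0, 0.0], [0.7, 0.6], [0.1, -0.3], [0.2, 0.5], [-0.8, -0.8], [2.1, -0.5], [-1.9, 0.1], [-0.4, 1.8], [5.0, -1.5]]
mag [ 4.61870e+02 -1.89454e+02 -3.28500e+00  1.80000e-02]
[[0.2, -0.2], [-1.7, -0.2], [-0.0, 0.4], [-0.1, -1.0], [0.1, 0.4], [0.8, 0.4], [0.5, -1.0], [-0.7, 0.3], [-0.6, 1.0]]
home [270.9  386.     0.95] [301.4  330.9    0.66 217.7  373.7    0.63 216.3  373.     0.5 ]
mouth [2.601e+02 3.903e+02 8.000e-01 1.895e+02 3.224e+02 3.400e-01] [2.078e+02 3.717e+02 5.900e-01 2.305e+02 3.943e+02 2.900e-01]
lip_edge [283.2  394.4    0.78] [213.8  386.2    0.85]
magazine [291.9  385.9    0.72] [2.343e+02 3.949e+02 9.200e-01 3.001e+02 3.324e+02 3.000e-01]
loaded_cassette [2.705e+02 3.864e+02 5.800e-01 2.529e+02 4.810e+02 2.400e-01] [217.1 373.6   0.7]
cassette [280.   248.9    0.71 264.3  250.3    0.51] [313.9  339.6    0.66 205.9  368.6    0.47]
cassette_well [265.   251.1    0.79] [304.1  330.1    0.62]
home [270.4 389.4] [218.5 374.3]
mouth [259.3 390.3] [212.  365.4]
lip [284.4 390.7] [216.4 386.5]
mag [292.2 387.2] [233.4 392.3]
loaded [270.  389.4] [218.4 373.9]
```

```bash
cat >> fit.py <<'E'
from scipy.spatial.transform import Rotation as Ro
def q(yaw): return (Ro.from_euler('z',yaw)*Ro.from_euler('x',np.pi)).as_quat()
E
python3 - <<'E'
from fit import *
cs={n:snap(n) for n in('top','side')}
obs=[('top',(34,0,14),T(139,197)),('top',(-3.5,0,14),T(127,259)),('top',(50,22,14),T(110,165)),('top',(50,-22,14),T(179,178)),('top',(-50,-22,14),T(148,338)),('top',(-50,22,14),T(80,328)),
('side',(34,0,14),S(111,406)),('side',(-3.5,0,14),S(167,430))]
p,e=fit(cs,obs,[480,130,0,-.2]);print('cass',np.round(p,3));print(np.round(e,1).tolist())
obs=[('top',(86,0,48),T(668,152)),('top',(48.5,0,48),T(669,217)),('top',(102,22,48),T(628,126)),('top',(102,-22,48),T(708,126)),
('top',(20,0,53),T(669,265)),('side',(86,0,48),S(228,77)),('side',(48.5,0,48),S(280,88)),('side',(102,22,48),S(197,94)),('side',(102,-22,48),S(213,62))]
m,e=fit(cs,obs,[450,-190,0,0]);print('mag',np.round(m,3));print(np.round(e,1).tolist())
np.save('pm.npy',[p,m])
print(Ro.from_quat(status.current_eef_rot()).as_matrix().round(2).tolist())
for off in(0,np.pi,-np.pi):
  for P_,y in (((p[0],p[1],120),p[3]),((m[0]+87,m[1],150),m[3])):
    j=kin.inverse_kinematics(list(P_),list(q(y+off))); print(off,None if j is None else np.round(j,2))
print(status.current_time_s())
E
```

```text
cass [ 4.84449e+02  1.33452e+02 -7.53000e-01 -1.65000e-01]
[[-0.1, 0.0], [-0.4, 0.2], [-0.1, -0.4], [-0.2, 0.1], [0.5, 0.3], [-0.3, -0.5], [0.2, 0.2], [-0.1, 0.3]]
mag [ 4.62303e+02 -1.89360e+02 -3.17700e+00  1.80000e-02]
[[0.0, -0.2], [-0.3, -0.2], [-0.2, 0.4], [-0.3, -1.0], [-0.1, 0.4], [0.7, 0.2], [0.7, 0.2], [-0.8, 0.2], [-0.7, 0.8]]
[[-0.95, -0.31, -0.0], [-0.31, 0.95, -0.0], [0.0, 0.0, -1.0]]
0 [ 0.66  0.2  -0.53  0.   -0.83  0.75]
0 [ 0.    0.29 -0.33  0.   -0.95  1.58]
3.141592653589793 [ 0.66  0.2  -0.53 -0.   -0.83 -2.4 ]
3.141592653589793 [ 0.    0.29 -0.33 -0.   -0.95 -1.56]
-3.141592653589793 [ 0.66  0.2  -0.53 -0.   -0.83 -2.4 ]
-3.141592653589793 [ 0.    0.29 -0.33 -0.   -0.95 -1.56]
2.2
```

```bash
python3 - <<'E'
from fit import *
p,m=np.load('pm.npy')
g=9; x,y=p[0]+g*np.cos(p[3]),p[1]+g*np.sin(p[3])
r.move_pose([x,y,110],list(q(p[3])))
r.grip(56,80)
snap('top','t1.png')
r.move_straight([x,y,38],vel=150)
hit=r.move_straight([x,y,6],vel=25,until_force=4)
z=status.current_ee_pos(); print(hit,z,status.current_contact_force(),status.current_time_s())
E
```

```text
True [493.2271394  131.90669691  12.8641582 ] [-2.21042216 -0.17638721  8.15668384] 7.175
```

```bash
python3 - <<'E'
from fit import *
p,m=np.load('pm.npy')
e=status.current_ee_pos()
r.move_straight([e[0],e[1],17.5],vel=40)
r.grip(30,90)
print(status.current_finger_gap(),status.current_gripper_force(),status.current_contact_force())
r.move_straight([e[0],e[1],110],vel=150)
g=9; o=m[:2]+(79+g)*np.array([np.cos(m[3]),np.sin(m[3])])
r.move_pose([*o,110],list(q(m[3])))
print(status.current_finger_gap(),status.current_ee_pos())
t=snap('top','t2.png');s=snap('side','s2.png')
a=cv2.cvtColor(t['image'],4)[220:310,330:450];b=cv2.cvtColor(s['image'],4)[150:260,310:440]
f=lambda a:cv2.resize(a,None,fx=5,fy=5,interpolation=cv2.INTER_CUBIC)
cv2.imwrite('pics/t2c.png',f(a));cv2.imwrite('pics/s2c.png',f(b))
for l in('cassette_well','lip_edge'):
  for n in('top','side'): print(l,n,[(np.round(k['point'],1).tolist(),round(k['conf'],2)) for k in landmark_of(l,n)])
print(status.current_time_s())
E
```

```text
41.61939179564928 91.38003945350647 [-3.01083092 -0.15137515  9.1042765 ]
41.56731635641669 [ 550.22439165 -187.08131455  109.5588694 ]
cassette_well top []
cassette_well side [([190.1, 352.2], 0.9), ([220.0, 373.6], 0.32)]
lip_edge top [([281.6, 393.5], 0.94)]
lip_edge side [([214.0, 387.1], 0.58)]
10.0333
```

View pics/t2c.png

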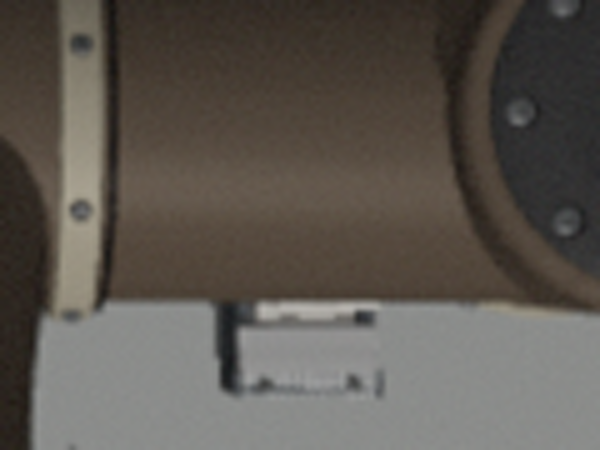

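View pics/s2c.png

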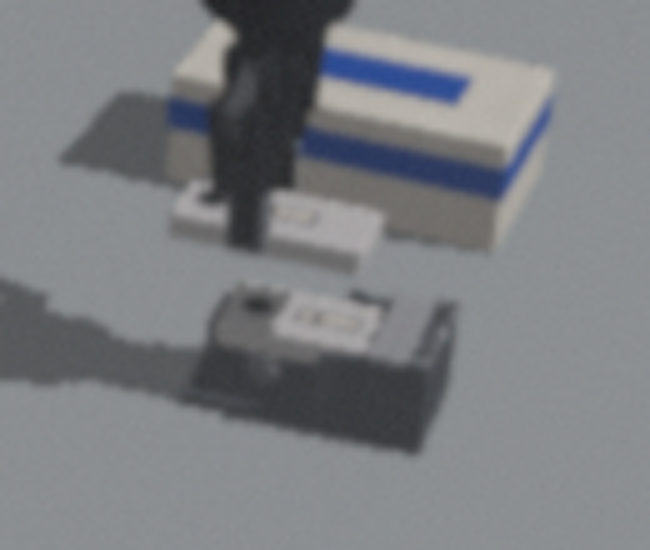

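```bash
python3 - <<'E'
from fit import *
p,m=np.load('pm.npy')
cs={'side':snap('side')}
e=np.array(status.current_ee_pos());print(e, Ro.from_quat(status.current_eef_rot()).as_euler('zyx').round(4), m)
S2=lambda u,v:((v+.5)/5+149.5,(u+.5)/5+309.5)
def fitz(obs,x0,z):
    def res(v):
        c,s=np.cos(m[3]),np.sin(m[3])
        return np.concatenate([np.subtract(proj(cs['side'],[v[0]+c*l[0]-s*l[1],v[1]+s*l[0]+c*l[1],z+l[2]]),k) for l,k in obs])
    s=least_squares(res,x0);return s.x,res(s.x).round(1)
print('held',fitz([((34,0,14),S2(210,196)),((-3.5,0,14),S2(297,215)),((50,22,14),S2(172,225)),((50,-22,14),S2(190,183)),((-50,22,14),S2(357,258)),((-50,-22,14),S2(385,215))],[540,-187],e[2]-17.5))
print('mag',fitz([((86,0,48),S2(260,303)),((48.5,0,48),S2(338,319)),((86,0,48),S(228,77)),((48.5,0,48),S(280,88)),((102,22,48),S(197,94)),((102,-22,48),S(213,62))],[460,-189],0))
c=np.array([np.cos(m[3]),np.sin(m[3])]);print('expected held', e[:2]-9*c)
E
```

```text
[ 550.47749567 -187.0719408   110.12870893] [-1.9300e-02  2.0000e-04 -3.1416e+00] [ 4.62302850e+02 -1.89360357e+02 -3.17729955e+00  1.82516668e-02]
held (array([ 539.72573016, -178.40300546]), array([ 1.6,  0.6,  0.6, -2.5, -1.2, -0.6, -1.1,  1.1, -0. ,  1.3, -0. ,
        0.2]))
mag (array([ 461.2452748 , -185.90073767]), array([ 0.7, -0.1,  0.4, -1.6,  0.5,  0.3,  0.4,  0.3, -1. ,  0.2, -0.9,
        0.9]))
expected held [ 541.47899469 -187.23619668]
```

Side view: the cassette is held level with its well outwards. The held well is at about (189, 352) and the magazine well at about (210, 362). Lateral accuracy is limited, so I'll find the top contact by force.

```bash
python3 - <<'E'
from fit import *
p,m=np.load('pm.npy')
c=np.array([np.cos(m[3]),np.sin(m[3])]);o=m[:2]+88*c
r.move_straight([*o,75],vel=120)
f0=np.array(status.current_contact_force())
hit=r.move_straight([*o,55],vel=25,until_force=3)
e=status.current_ee_pos()
print(hit,np.round(e,2),np.round(np.array(status.current_contact_force())-f0,2),np.round(status.current_moment(),3))
if hit:
  z=e[2]
  for d in (3,6):
    h=r.move_straight([*o,z-d],vel=25,until_force=14)
    print(d,h,np.round(status.current_ee_pos(),2),np.round(np.array(status.current_contact_force())-f0,2),np.round(status.current_moment(),3))
    if h: break
snap('side','s3.png');print(status.current_time_s())
E
```

```text
True [ 550.63 -187.78   62.84] [ 1.97 -0.66  3.39] [ 0.194 -0.061 -0.091]
3 False [ 550.64 -187.79   60.13] [0.86 0.73 4.52] [0.191 0.011 0.028]
6 False [ 550.6  -187.76   57.2 ] [0.92 1.09 5.26] [ 0.236  0.05  -0.006]
11.6583
```

```bash
cat > show.py <<'E'
from fit import *
def rep(t): print(t,np.round(status.current_ee_pos(),2),np.round(status.current_contact_force(),2),np.round(status.current_moment(),3))
E
python3 - <<'E'
from show import *
p,m=np.load('pm.npy')
c=np.array([np.cos(m[3]),np.sin(m[3])]);o=m[:2]+88*c;n=np.array([-c[1],c[0]])
print(r.move_straight([*o,46.5],vel=30,until_force=14));rep('down')
for s in(1,-1):
    print(r.move_straight([*(o+s*5*n),46.5],vel=20,until_force=4));rep(s)
    r.move_straight([*o,46.5],vel=60)
rep('mid')
c2=snap('side','s4.png')
cv2.imwrite('pics/s4c.png',cv2.resize(cv2.cvtColor(c2['image'],4)[150:260,310:440],None,fx=5,fy=5,interpolation=cv2.INTER_CUBIC))
print(status.current_time_s())
E
```

```text
False
down [ 550.63 -187.78   47.21] [-1.66  1.08  9.86] [ 0.448  0.467 -0.042]
True
1 [ 550.76 -186.66   47.86] [-1.38  1.79  9.82] [ 0.53   0.717 -0.069]
True
-1 [ 551.02 -191.2    47.43] [-1.16  2.61  5.44] [ 0.939  0.375 -0.171]
mid [ 550.94 -188.3    47.53] [-0.06 -2.64  9.79] [-0.837  0.29   0.019]
13.1917
```

View pics/s4c.png

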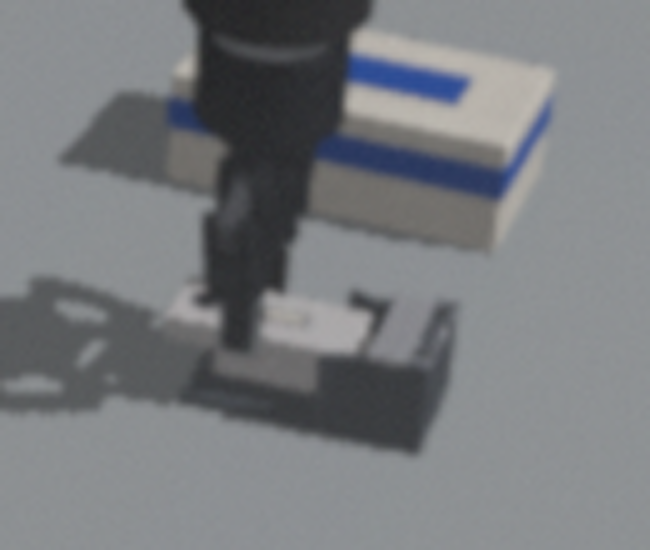

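```bash
python3 - <<'E'
from show import *
p,m=np.load('pm.npy')
c=np.array([np.cos(m[3]),np.sin(m[3])]);n=np.array([-c[1],c[0]])
L=lambda x,z:[*(m[:2]+x*c-0.7*n),z]
r.move_straight(L(88,45),vel=30);rep('down')
for x in(78,68,58.5):
    h=r.move_straight(L(x,45),vel=30,until_force=12);rep((x,h,round(float((np.array(status.current_ee_pos())[:2]-m[:2])@c),2)))
    if h: break
c2=snap('side','s5.png')
cv2.imwrite('pics/s5c.png',cv2.resize(cv2.cvtColor(c2['image'],4)[150:260,310:440],None,fx=5,fy=5,interpolation=cv2.INTER_CUBIC))
print(status.current_time_s())
E
```

```text
down [ 550.93 -188.48   45.94] [-0.64  2.01  9.08] [ 0.574  0.367 -0.064]
(78, False, 81.44) [ 543.75 -188.81   47.07] [ 3.91  1.32 10.61] [ 0.153 -1.564 -0.004]
(68, False, 71.52) [ 533.83 -189.     47.06] [ 4.27 -0.22  8.74] [ 0.092 -1.573 -0.047]
(58.5, False, 62.05) [ 524.36 -189.2    47.04] [5.01 1.01 8.91] [ 0.116 -1.602  0.009]
14.925
```

View pics/s5c.png

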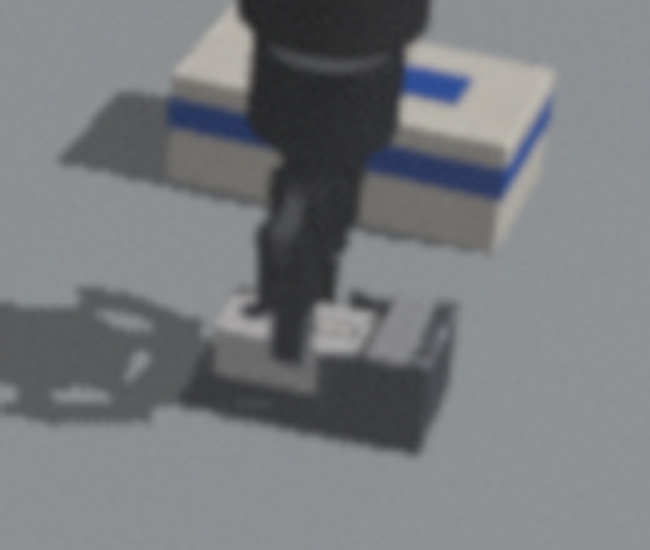

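The cassette is now under the lip, with its front edge at about col 353, close to flush with the older one. I push on until it meets the wall.

```bash
python3 - <<'E'
from show import *
p,m=np.load('pm.npy')
c=np.array([np.cos(m[3]),np.sin(m[3])]);n=np.array([-c[1],c[0]])
X=lambda:round(float((np.array(status.current_ee_pos())[:2]-m[:2])@c),2)
for x in(57,55.5,54,52.5,51):
    h=r.move_straight([*(m[:2]+x*c-0.7*n),45],vel=30,until_force=10);rep((x,h,X()))
    if h or status.current_contact_force()[0]>14: break
print(status.current_time_s())
E
```

```text
(57, False, 60.99) [ 523.3  -189.24   47.11] [ 6.96 -0.23 10.32] [ 0.076 -1.849  0.053]
(55.5, False, 59.6) [ 521.91 -189.25   47.15] [6.47 0.03 9.86] [ 0.114 -1.882  0.016]
(54, False, 58.59) [ 520.9  -189.26   47.24] [7.3  0.04 9.05] [ 0.082 -2.359  0.058]
(52.5, False, 58.46) [ 520.77 -189.23   47.45] [10.76  0.46  5.92] [ 0.032 -3.623  0.135]
(51, False, 58.35) [ 520.66 -189.15   47.76] [13.79 -0.26  3.84] [ 0.105 -4.743  0.22 ]
16.175
```

```bash
python3 - <<'E'
from show import *
p,m=np.load('pm.npy')
c=np.array([np.cos(m[3]),np.sin(m[3])]);n=np.array([-c[1],c[0]])
L=lambda x,z:[*(m[:2]+x*c-0.5*n),z]
r.move_straight(L(55,46),vel=30);rep('relax')
r.move_straight(L(56,49.5),vel=15,until_force=12);rep('up')
r.grip(58);rep('open');print(status.current_finger_gap())
r.move_straight(L(60,54),vel=40);rep('a')
r.move_straight(L(62,130),vel=120);rep('b')
r.move_pose([480,60,250],list(q(m[3])))
cs={k:snap(k,k+'9.png') for k in('top','side')}
f=lambda a:cv2.resize(cv2.cvtColor(a,4),None,fx=5,fy=5,interpolation=cv2.INTER_CUBIC)
a=f(cs['top']['image'][220:310,350:430]);b=f(cs['side']['image'][190:260,330:410])
cv2.imwrite('pics/end.png',np.hstack([a[:350],b]))
print(status.current_time_s())
E
```

```text
relax [ 520.93 -189.17   47.89] [ 4.83 -0.93  9.29] [-0.301 -1.591  0.151]
up [ 520.95 -189.19   51.14] [ 2.63 -1.22  8.83] [-0.318 -0.951  0.148]
open [ 518.43 -188.86   49.42] [ 2.16 -0.03  1.18] [-0.079 -0.705 -0.039]
58.113147553046915
a [ 522.08 -188.71   53.91] [0.51 0.72 0.21] [0.035 0.048 0.066]
b [ 523.71 -188.62  129.32] [-0.11 -0.5  -0.17] [0.024 0.032 0.016]
19.4333
```

View pics/end.png

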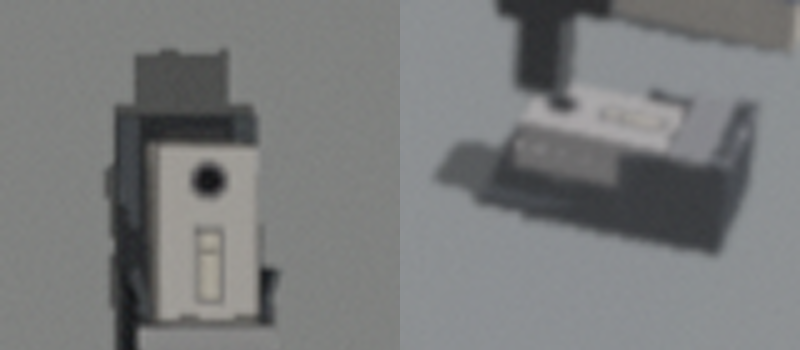

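The final views show the new cassette home:
- **Position:** its front edge is at row 248.6 and its well at row 255, both matching where the old cassette's were (248.2 and 255).
- **Fit:** it lies level under the lip with the older cassette below it, and the gripper is clear.

```bash
python3 -c "
from h import *
print(r.sign_off(),status.current_time_s())"
```

```text
the job is handed in; nothing more can be done
the job is handed in; nothing more can be done
```

I loaded the cassette under the lip against the back wall, well end out and on top of the older one, then released it and handed the job in at about 19.5 s of the 38 s; the sign-off gave no verdict, so success rests on the final camera views.

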